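# Close up a column rest and lay the column in it

## Robot

A 6-joint arm with a two-finger parallel gripper is mounted at the origin on a cart in front of the work surface, level with it; the furniture and walls round the work are solid. World frame = base frame: x ahead of the robot, y to its left, z up, the work surface at z = 0. Lengths are in mm, angles in rad, forces in N, time in s.
With the tool pointing down it reaches from about 400 to 925 mm from the base axis. Payload 12.5 kg.
Tool frame: the origin (TCP) lies on the centre line of the jaws, within the pads' length; the fingertips stand 17 mm ahead of it and the grasp point (between the pads) lies 2 mm behind it; z points along the fingers, y is the line along which they close (so a half turn about z gives the same grasp; the last joint's range is limited). The gripper opens to 95 mm and grips with 3 to 60 N. Pads are 20 mm wide; open, the fingers measure 119 mm over their backs; the gripper's body (75 mm by 180 mm) begins 59 mm behind the grasp point.
Start: joints at [-1.361, 0.491, 1.559, -0, 1.092, -0.106], TCP at [194.133, -594.102, 231.661] pointing down, gripper open.
Joint ranges: [-3.1, 3.1], [-0.84, 2.19], [0.05, 2.79], [-1.13, 4.28], [0.06, 2.93], [-2.69, 2.69]. Speed limits (rad/s): [2.22, 2.22, 2.79, 3.14, 3.14, 3.14].

## Interface

Orientations are given as [roll, pitch, yaw] about the fixed x, y, z axes, in that order (R = Rz(yaw) Ry(pitch) Rx(roll)).
In Python, from cell import env gives the robot as it stands.
- The arm moves only by the tool drive_tool, never from a script. Its argument "deltas" is text: rows parted by semicolons, each of 4 numbers parted by spaces: the shift along the world's x, y, z normalised to -1 to 1, where 1 is 100 mm, then the turn about the world's z normalised to -1 to 1, where 1 is 180 degrees. A call has 1 to 10 rows; each row shifts and turns the commanded pose from where the row before left it; what a row does not reach is not made up. A row lasts 1/12 s, in which the tool goes at most 41.7 mm and 7.16 degrees, less where a joint would pass 70% of its speed; a pose out of reach is approached as far as the arm can. A call with a number of a shift or a turn outside -1 to 1 is refused whole. A call with a gripper value outside its range is refused whole. "gripper" is the closure, from 0 (fully open) to 1 (shut), set as the call begins (left out, the last holds). The fingers move at their own pace and stop on an object; the grip force is fixed at half the most. Time passes only in rows, so rows that do not move let the fingers close. It gives the time, the measured TCP pose, the force, the opening and the grip force at its end, in the units of the state.
- env.state(): the state, without advancing time (a new reading comes with each control period).
- env.read_camera(name): name is "scene" or "top"; returns (picture, depth): 420x560x3 uint8, red, green, blue; 420x560 float32, mm along the optical axis (not along the pixel's ray), 0 where there is no reading.
- env.camera_params(name): a dict with "mtx" (3x3 intrinsics, pixels), "camera_from_world" (4x4, takes a point from world to camera coordinates). Camera axes: x right, y down, z forward; pixel columns grow to the right and rows downward; lengths in mm; the calibration is good to about 2 mm. A picture is of the moment at which its call begins. camera_params takes no time and is no camera call.
- env.job_done(): hands the job in; it is judged then, once.
The state is a dict: "t": time; "joints": joint angles; "qvel": joint speeds; "tau": joint torques, N m; "eef_pos": TCP position; "tcp_rot": TCP orientation; "ft_force": force on the tool from outside, world axes, zero at the start; "moment": the same for the moment, N m; "opening": opening from 0.0 (shut) to 1.0 (fully open); "grip_force": force on a finger pad.
Only numpy, scipy, OpenCV 4.12 (cv2) and the standard library are available. Lean on these libraries where they do the work, as an engineer would, in place of code of your own. Each camera call takes 0.05 s, during which the arm holds its last target. There are 200 camera calls.

## Task

Shorten the column rest to fit the steel column: press the brass spring button down flush with the top of the square sleeve and, pushing on the orange ridge, slide the sleeve towards the blue post until the button pops fully up in the sleeve's second hole. Feel your way and push gently: neither force nor hammer the sleeve, nor press or push it with more than about 20 N. Then lay the column gently in the two white cradles, so that it rests level on both of them, and let go; leave the syringe and the jar where they are.

Things in the scene. Friction and masses are not known exactly. Their poses are not given: they have to be found in the camera images.
- rest: Column rest, fixed on the table: grey base plate 84 x 280 x 8 mm, blue post at its -y end, and from the post a polished square steel bar (18 x 18 mm, top 49 mm up) along the rest's y axis over the middle of the plate. Origin: centre of the plate's underside, z up. The button sits in the bar at y = 0.025
- fixed_end (a point): Foot of the end wall of the fixed white cradle on the blue post (y = -0.115 of the rest), at the level of the cradle's floor, 79.5 mm above the table, middle of its width. Both cradles are troughs along the bar, 38 mm long, 21 mm wide inside, with flared rims 101 mm above the table and a wall at the outer end; the column's nuts lie on the floors
- sleeve_end (a point): The same point of the sleeve's cradle. Once the sleeve is closed up, it is 182 to 206 mm from fixed_end and the column lies half-way between the two, its axis 8.5 mm above these points, along the rest's y; before that they are too far apart for the column
- hole_1 (a point): Centre of the sleeve's first hole (11.5 mm), in its top face, 52 mm above the table; the button stands in it at the start. Axes as the rest's (y along the bar, away from the blue post). The second hole is 41 to 65 mm from it in +y, in a bright strip (0.6 mm proud) that was set by hand: its place is not measured, only seen or felt when the button catches
- ridge_face (a point): Middle of the face of the orange thumb ridge that looks towards hole 1, 4 mm above the sleeve's top face. The ridge is 26 mm wide (across the bar) and 8 mm high; this face is 12 mm from the centre of hole 1 in -y; pushing it in -y drives the sleeve towards the post
- sleeve: Sleeve: loose dark steel square tube, 26 x 138 x 26 mm, top wall 3 mm, 1 mm play on the bar, with the orange ridge near its -y end and a white cradle at its +y end. Origin at the centre of its underside, 26 mm below its top face; axes as the rest's. Slides with 1 to 4 N
- button_tip (a point): Tip of the brass button, 10 mm thick with a conical head 4 mm high (3 mm flat on top). At rest it stands 5.5 mm above the sleeve's top face and its straight shank locks the sleeve. Pressed flush with the top face only the cone is left in the hole, and a push of 5 to 10 N on the sleeve carries its wall over it
- button (a joint): How far the button is pressed in, m: 0 fully out, 0.0055 flush with the sleeve's top face, 0.0075 to 0.0085 under the sleeve's wall (the spring lifts the sleeve a little). Spring: 1.8 N at 0, 3.5 N at 0.0055, 4.4 N at 0.0085. In a hole it springs back to 0 and locks the sleeve both ways
- column_mid (a point): Middle of the column: a steel tube 9.6 mm thick (free to grasp for 110 mm) with a nut 15 x 17 mm, 18 mm long, near each end and a short stub beyond; 176 mm long along its own y, about 110 g. Lies on the table, its axis 8.5 mm up, left or right of the rest (the syringe has the other place)
- syringe_mid (a point): Middle of a glass syringe's barrel, 14 mm thick, 168 mm long, lying on the table: a bystander
- jar_mid (a point): Middle of a clear jar with white lid, 45 mm wide and 58 mm high: a bystander
- lc_column: The column as a whole (see column_mid); origin on its underside below the middle

How it is judged:
By the outcome, as a careful person would: the job done as asked, in the order asked, and still so for the second after the job is handed in, with the robot touching nothing.
It also fails if it takes over 58 s, if anything falls off the work surface, if the arm or the gripper's body presses on something with over 40 N, if the wrist force passes 120 N, or if a joint passes its speed limit or range.

## Working session

There is one attempt and no reset: what is moved stays moved. The work goes in short steps, Python scripts to look and compute and a tool call to move; the robot and the scene stay as the last step left them, time stands still between calls to the robot, and variables do not carry over. Pictures are saved under pics/ and viewed, at most 10 in all, crops included, and the job is handed in when it is done.

Besides the shell and the picture viewer there is one more tool, called after "Call:" by a JSON object that holds its "op" and its "data", one argument or row to a line. drive_tool: Moves the arm, as the interface text tells. Its arguments: {"type":"object","properties":{"deltas":{"type":"string"},"gripper":{"type":"number"}},"required":["deltas"]}

```bash
mkdir -p pics; ls
cat > h.py <<'E'
import numpy as np, cv2
from cell import env
def cam(n):
    p=env.camera_params(n); return np.array(p["mtx"]),np.array(p["camera_from_world"])
def ray(n,u,v):
    K,T=cam(n);R=T[:3,:3];o=-R.T@T[:3,3];d=R.T@np.linalg.inv(K)@np.array([u,v,1.]);return o,d
def onz(n,u,v,z):
    o,d=ray(n,u,v);return o+d*(z-o[2])/d[2]
def proj(n,P):
    K,T=cam(n);p=K@(T[:3,:3]@np.asarray(P,float)+T[:3,3]);return p[:2]/p[2]
def cloud(n,D):
    K,T=cam(n);v,u=np.indices(D.shape);c=np.stack([(u-K[0,2])/K[0,0]*D,(v-K[1,2])/K[1,1]*D,D],-1)
    return (c-T[:3,3])@T[:3,:3]
E
python3 - <<'E'
from h import *
for n in("scene","top"):
    im,d=env.read_camera(n);np.savez(f"{n}0.npz",im=im,d=d);cv2.imwrite(f"pics/{n}0.png",im[...,::-1]);print(n,ray(n,280,210))
print(env.state())
E
```

```text
pics
scene (array([-443.72665781,  427.55411112,  578.08827481]), array([ 0.8135865 , -0.40699086, -0.41547814]))
top (array([ 334.29891327,  -55.70184473, 1417.93417384]), array([ 0.12547116,  0.01269744, -0.99213427]))
{'t': 0.1, 'joints': array([-1.36059416e+00,  4.91494271e-01,  1.55938115e+00, -2.00854728e-05,
        1.09170466e+00, -1.05596220e-01]), 'qvel': array([ 0.00079773, -0.0022948 , -0.00049178,  0.00029999, -0.00101715,
        0.0010834 ]), 'tau': array([ 2.88742791e-03, -6.13624549e+01, -2.58604163e+01,  6.94373692e-02,
        4.70165885e-02, -5.58158524e-05]), 'eef_pos': array([ 194.08799152, -593.8935563 ,  231.12582202]), 'tcp_rot': array([-3.14060884e+00, -8.63599911e-05,  3.15807610e-01]), 'ft_force': array([ 0.31288382, -0.32578172,  0.05849779]), 'moment': array([-0.01829278, -0.02789351,  0.01999768]), 'grip_force': 0.0, 'opening': 1.0011164169949678}
```

View pics/top0.png

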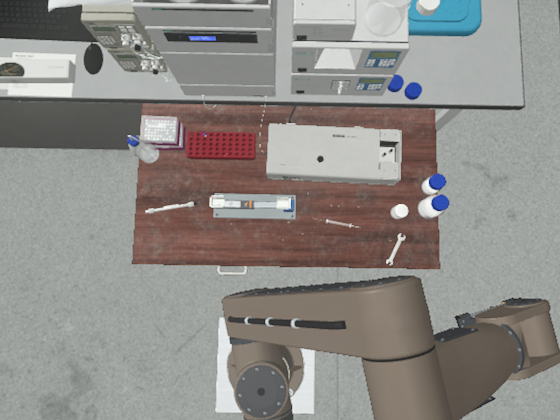

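View pics/scene0.png

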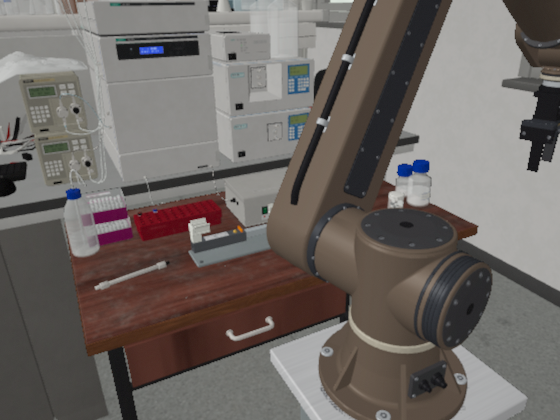

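The top view shows the rest at about (213–296, 205) with its blue post at the right (-y), the column at left (147–195, 208), the syringe at (342, 224) and the jar at (400, 211). I'll zoom in on both views.

Run:
```python
from h import *
a=np.load("top0.npz");b=np.load("scene0.npz")
c1=cv2.resize(a["im"][185:230,140:300],None,fx=5,fy=5,interpolation=cv2.INTER_CUBIC)
c2=cv2.resize(b["im"][210:300,90:290],None,fx=4,fy=4,interpolation=cv2.INTER_CUBIC)
cv2.imwrite("pics/crop0.png",np.vstack([c1,c2])[...,::-1])
im=a["im"].astype(int);X=cloud("top",a["d"])
hsv=cv2.cvtColor(a["im"],cv2.COLOR_RGB2HSV)
P=lambda v:np.round(v,1)
# plate: height ~8
m=(abs(X[...,2]-8)<5)&(hsv[...,1]<110);m[:185]=0;m[225:]=0;m[:,:205]=0;m[:,302:]=0
m=cv2.morphologyEx(m.astype(np.uint8),cv2.MORPH_CLOSE,np.ones((9,9)))
cn=max(cv2.findContours(m,0,2)[0],key=cv2.contourArea)
g=np.array([onz("top",u,v,8)[:2] for u,v in cn[:,0]],np.float32);print("plate",cv2.minAreaRect(g))
# column
mc=(hsv[...,1]<90)&(hsv[...,2]>110);mc[:195]=0;mc[222:]=0;mc[:,:140]=0;mc[:,203:]=0
v,u=np.nonzero(mc);g=np.array([onz("top",x,y,9)[:2] for x,y in zip(u,v)],np.float32)
print("col",len(g),cv2.minAreaRect(g),g.mean(0),np.median(X[mc][:,2]))
mo=(hsv[...,0]<20)&(hsv[...,1]>140)&(hsv[...,2]>130);mo[:195]=0;mo[215:]=0;mo[:,:215]=0;mo[:,290:]=0
v,u=np.nonzero(mo);print("or",list(zip(u,v)))
mb=(abs(hsv[...,0].astype(int)-110)<12)&(hsv[...,1]>150);mb[:190]=0;mb[222:]=0;mb[:,:270]=0;mb[:,305:]=0
v,u=np.nonzero(mb);print("blue",list(zip(u,v)))
```

```text
plate ((530.3688354492188, 55.46601104736328), (134.52066040039062, 329.6078186035156), 0.9827463030815125)
col 789 ((513.106689453125, 334.0374450683594), (89.31884765625, 214.1212921142578), 0.9843695163726807) [503.22003 330.75784] 1.8477539740675057
or [(np.int64(250), np.int64(201)), (np.int64(250), np.int64(202)), (np.int64(250), np.int64(203)), (np.int64(250), np.int64(204)), (np.int64(250), np.int64(205)), (np.int64(250), np.int64(206)), (np.int64(250), np.int64(207))]
blue []
```

View pics/crop0.png

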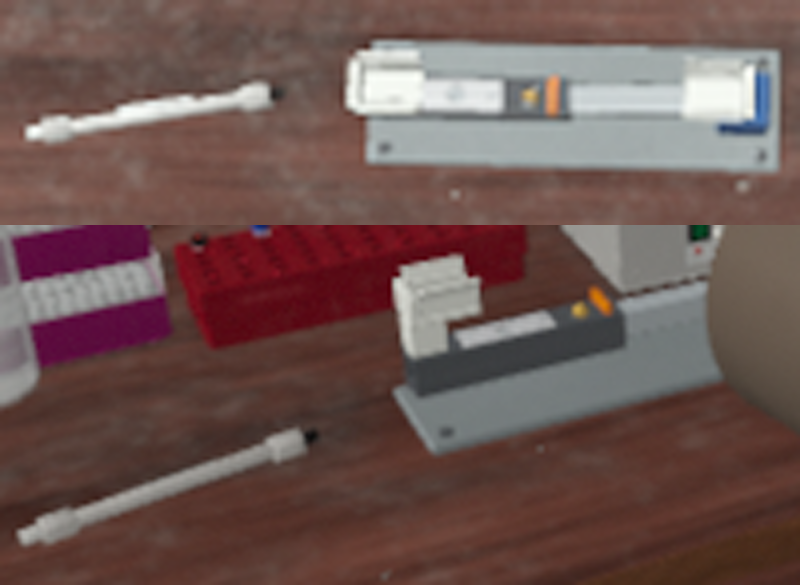

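The enlarged crop shows the plate corners, the button at crop (531,96), the ridge at (553,96), the second hole near (456,94), the column from (25,133) to (278,93). In the scene crop the sleeve's button is at (580,311), the ridge at (600,301).

Run:
```python
from h import *
a=np.load("top0.npz");im=a["im"].astype(float)
f=lambda x,y:((x+.5)/5-.5+140,(y+.5)/5-.5+185)
fs=lambda x,y:((x+.5)/4-.5+90,(y-225+.5)/4-.5+210)
C=np.array([onz("top",*f(*p),8)[:2] for p in[(371,42),(779,50),(778,172),(367,163)]])
print("corners",C.round(1),"sides",[np.linalg.norm(C[i]-C[i-1]).round(1) for i in range(4)])
c=C.mean(0);d=(C[0]+C[3]-C[1]-C[2]);d/=np.linalg.norm(d);print("centre",c,"y-dir",d,"yaw",np.arctan2(-d[0],d[1]))
for n,p,z in[("button",(531,96),56.5),("ridgeC",(553,96),60),("hole2",(456,94),52.6),("stripL",(424,94),52.6),("stripR",(504,97),52.6),("sleeveR",(569,97),52)]:
    q=onz("top",*f(*p),z);e=q[:2]-c;print(n,q.round(1),"in rest y",(e@d).round(1),"x",(e@[d[1],-d[0]]).round(1))
for n,p,z in[("button",(580,311),55),("hole2?",(505,329),52.6)]:
    q=onz("scene",*fs(*p),z);e=q[:2]-c;print("S",n,q.round(1),(e@d).round(1),(e@[d[1],-d[0]]).round(1))
A=onz("top",*f(25,133),8.5);B=onz("top",*f(278,93),8.5);print("col",A,B,np.linalg.norm(A-B),(A+B)/2)
A=onz("scene",*fs(22,536),8.5);B=onz("scene",*fs(315,435),8.5);print("colS",A,B,np.linalg.norm(A-B),(A+B)/2, np.arctan2(-(A-B)[0],(A-B)[1]))
# subpixel long edges of plate: per-column vertical gradient in red-ness (r-g)
rg=im[...,0]-im[...,2]
top=[];bot=[]
for u in range(220,266):
    for lo,hi,L in((188,197,top),(213,223,bot)):
        g=np.abs(np.diff(rg[lo:hi,u]));L.append((u,(g*(np.arange(lo,hi-1)+.5)).sum()/g.sum()))
for L in(top,bot):
    W=np.array([onz("top",*p,8)[:2] for p in L]);vx,vy,x0,y0=cv2.fitLine(W.astype(np.float32),cv2.DIST_HUBER,0,.01,.01).ravel();print("edge",vx/vy,x0,y0)
```

```text
corners [[567.4 190.2]
 [566.7 -89.4]
 [482.7 -89.9]
 [484.  189.6]] sides [np.float64(83.4), np.float64(279.6), np.float64(84.0), np.float64(279.5)]
centre [525.18659734  50.11867396] y-dir [0.00361532 0.99999346] yaw -0.0036153289028381646
button [525.1  74.9  56.5] in rest y 24.7 x -0.1
ridgeC [524.9  60.1  60. ] in rest y 9.9 x -0.3
hole2 [526.2 124.9  52.6] in rest y 74.7 x 0.7
stripL [525.8 146.   52.6] in rest y 95.9 x 0.3
stripR [524.7  93.1  52.6] in rest y 42.9 x -0.6
sleeveR [525.5  50.1  52. ] in rest y 0.0 x 0.3
S button [521.2  74.6  55. ] 24.5 -4.1
S hole2? [525.2 123.4  52.6] 73.3 -0.2
col [500.46582466 422.90810791   8.5       ] [530.93182931 252.14271337   8.5       ] 173.46180389414832 [515.69882698 337.52541064   8.5       ]
colS [500.94272132 418.21574006   8.5       ] [530.48419152 246.78111758   8.5       ] 173.961283753683 [515.71345642 332.49842882   8.5       ] 0.17064330916231787
edge -0.0007713598 569.5547 102.89872
edge 0.0020787308 482.33453 100.83725
```

Call:
{"op": "drive_tool", "data": {
  "deltas": "0.165 0.335 0 0.02;0.165 0.335 0 0.02;0.165 0.335 0 0.02;0.165 0.335 0 0.02;0.165 0.335 0 0.02;0.165 0.335 0 0.02;0.165 0.335 0 0.02;0.165 0.335 0 0.02;0.165 0.335 0 0.02;0.165 0.335 0 0.02",
  "gripper": 1
}}

```text
t: 0.93
eef_pos: [359.4, -257.4, 231.6]
tcp_rot: [-3.142, -0.0, 0.947]
ft_force: [0.4, -0.9, 0.8]
opening: 0.356
grip_force: 0.0
```

Run:
```python
from h import *
a=np.load("top0.npz");X=cloud("top",a["d"])
for y0 in range(-150,460,50):
    s=[]
    for x0 in(575,600,625,650,700):
        m=(a["d"]>0)&(X[...,0]>=x0)&(X[...,0]<x0+25)&(X[...,1]>=y0)&(X[...,1]<y0+50);s.append(round(float(X[m][:,2].max())) if m.any() else None)
    print(y0,s)
```

```text
-150 [12, 106, 104, 105, 105]
-100 [7, 98, 105, 105, 103]
-50 [10, 104, 104, 103, 104]
0 [9, 99, 102, 104, 103]
50 [9, 10, 8, 9, 54]
100 [8, 9, 10, 8, 53]
150 [9, 9, 8, 9, 55]
200 [13, 8, 9, 8, 54]
250 [8, 8, 8, 8, 57]
300 [8, 9, 8, 7, 130]
350 [8, 11, 8, 10, 151]
400 [8, 8, 8, 129, 226]
450 [4, 5, 7, 5, None]
```

Call:
{"op": "drive_tool", "data": {
  "deltas": "0.165 0.335 -0.05 0.02;0.165 0.335 -0.1 0.02;0.165 0.335 -0.12 0.02;0.165 0.335 -0.12 0.02;0.165 0.335 -0.12 0.02;0.165 0.335 -0.12 0.02;0.165 0.335 -0.12 0.02;0.165 0.335 -0.12 0.02;0.165 0.335 -0.12 0.02;0.165 0.335 -0.12 0.0195"
}}

```text
t: 1.77
eef_pos: [524.5, 77.9, 119.8]
tcp_rot: [-3.141, 0.0, 1.574]
ft_force: [2.1, -0.9, 0.3]
opening: 0.005
grip_force: 0.0
```

Call:
{"op": "drive_tool", "data": {
  "deltas": "0.01 0 -0.1 0;0 0 -0.1 0;0 0 -0.1 0;0 0 -0.05 0;0 0 0 0;0 0 0 0"
}}

```text
t: 2.27
eef_pos: [525.0, 74.9, 85.8]
tcp_rot: [-3.141, 0.0, 1.569]
ft_force: [1.0, -0.6, 0.2]
opening: 0.002
grip_force: 0.0
```

Call:
{"op": "drive_tool", "data": {
  "deltas": "0 0.01 -0.05 0;0 0 -0.03 0;0 0 -0.02 0;0 0 0 0;0 0 0 0"
}}

```text
t: 2.68
eef_pos: [525.1, 76.8, 75.6]
tcp_rot: [-3.142, 0.0, 1.571]
ft_force: [-0.4, 0.4, 0.2]
opening: 0.005
grip_force: 0.0
```

Call:
{"op": "drive_tool", "data": {
  "deltas": "0 0 -0.01 0;0 0 -0.01 0;0 0 -0.01 0;0 0 0 0;0 0 0 0"
}}

```text
t: 3.1
eef_pos: [525.2, 76.9, 72.7]
tcp_rot: [3.141, 0.0, 1.571]
ft_force: [1.0, 0.6, 3.2]
opening: 0.001
grip_force: 1.1
```

Run:
```python
from h import *
im,d=env.read_camera("scene");np.savez("scene1.npz",im=im,d=d)
cv2.imwrite("pics/c1.png",cv2.resize(im[200:280,170:290],None,fx=6,fy=6,interpolation=cv2.INTER_CUBIC)[...,::-1])
```

```text
(no output)
```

View pics/c1.png

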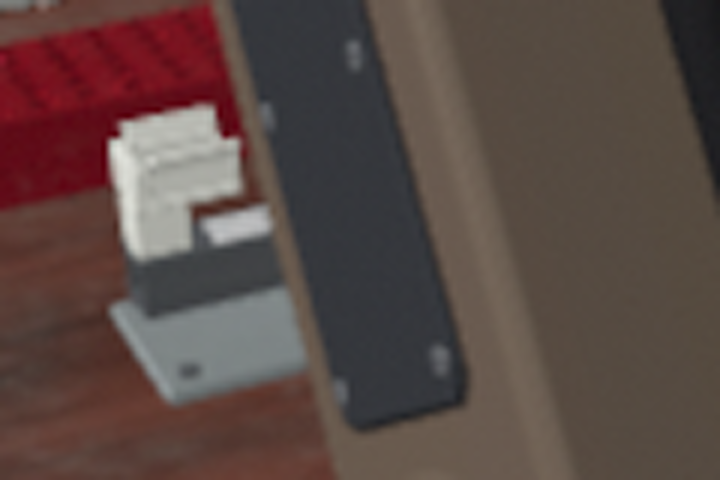

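The arm hides the button in this view (only the sleeve's +y end at (200,190) is visible), so I go on by feel: 3.2 N at tip z 55.7 fits the spring.

Call:
{"op": "drive_tool", "data": {
  "deltas": "0 0 -0.01 0;0 0 -0.01 0;0 0 -0.005 0;0 0 0 0;0 0 0 0"
}}

```text
t: 3.57
eef_pos: [525.2, 76.9, 70.2]
tcp_rot: [3.141, 0.0, 1.571]
ft_force: [1.1, 0.1, 2.8]
opening: 0.004
grip_force: 1.5
```

Call:
{"op": "drive_tool", "data": {
  "deltas": "0 0 -0.005 0;0 0 0 0;0 0 0 0"
}}

```text
t: 3.82
eef_pos: [525.2, 76.9, 69.7]
tcp_rot: [3.141, 0.0, 1.571]
ft_force: [0.9, 0.0, 2.9]
opening: 0.006
grip_force: 1.6
```

Call:
{"op": "drive_tool", "data": {
  "deltas": "0 0 -0.003 0;0 0 0 0;0 0 0 0"
}}

```text
t: 4.07
eef_pos: [525.2, 76.9, 69.4]
tcp_rot: [3.141, -0.0, 1.571]
ft_force: [0.7, -1.0, 2.7]
opening: 0.006
grip_force: 1.6
```

Call:
{"op": "drive_tool", "data": {
  "deltas": "0 0 -0.003 0;0 0 0 0;0 0 0 0"
}}

```text
t: 4.32
eef_pos: [525.2, 76.9, 69.3]
tcp_rot: [3.141, 0.0, 1.571]
ft_force: [-0.5, -0.3, 6.2]
opening: 0.007
grip_force: 3.2
```

Call:
{"op": "drive_tool", "data": {
  "deltas": "0 -0.01 -0.001 0;0 -0.01 0 0;0 -0.01 0 0;0 0 0 0"
}}

```text
t: 4.65
eef_pos: [525.2, 74.2, 69.3]
tcp_rot: [3.141, -0.0, 1.571]
ft_force: [0.7, 2.2, 7.2]
opening: 0.001
grip_force: 3.6
```

Call:
{"op": "drive_tool", "data": {
  "deltas": "0 -0.005 0 0;0 0 0 0;0 0 0 0"
}}

```text
t: 4.9
eef_pos: [525.2, 73.8, 69.3]
tcp_rot: [3.141, -0.0, 1.571]
ft_force: [-0.2, 4.3, 7.0]
opening: 0.004
grip_force: 3.7
```

Call:
{"op": "drive_tool", "data": {
  "deltas": "0 -0.005 0 0;0 0 0 0;0 0 0 0"
}}

```text
t: 5.15
eef_pos: [525.2, 73.4, 69.3]
tcp_rot: [3.141, -0.001, 1.571]
ft_force: [0.6, 4.2, 7.5]
opening: 0.005
grip_force: 3.7
```

Call:
{"op": "drive_tool", "data": {
  "deltas": "0 -0.005 0 0;0 0 0 0;0 0 0 0"
}}

```text
t: 5.4
eef_pos: [525.2, 72.9, 69.3]
tcp_rot: [3.141, -0.001, 1.571]
ft_force: [-0.8, 5.1, 8.2]
opening: 0.003
grip_force: 3.7
```

Call:
{"op": "drive_tool", "data": {
  "deltas": "0 -0.005 0 0;0 0 0 0;0 0 0 0"
}}

```text
t: 5.65
eef_pos: [525.1, 72.4, 69.3]
tcp_rot: [3.141, -0.001, 1.571]
ft_force: [-0.2, 5.6, 7.7]
opening: 0.001
grip_force: 3.7
```

Call:
{"op": "drive_tool", "data": {
  "deltas": "0 -0.005 0 0;0 0 0 0;0 0 0 0"
}}

```text
t: 5.9
eef_pos: [525.2, 71.9, 69.3]
tcp_rot: [3.141, -0.001, 1.571]
ft_force: [0.2, 5.7, 7.1]
opening: 0.006
grip_force: 4.0
```

Call:
{"op": "drive_tool", "data": {
  "deltas": "0 -0.005 0 0;0 -0.005 0 0;0 0 0 0;0 0 0 0"
}}

```text
t: 6.23
eef_pos: [525.2, 71.0, 69.3]
tcp_rot: [3.141, -0.001, 1.571]
ft_force: [-0.6, 5.9, 7.4]
opening: 0.008
grip_force: 4.4
```

Call:
{"op": "drive_tool", "data": {
  "deltas": "0 -0.005 0 0;0 -0.005 0 0;0 0 0 0;0 0 0 0"
}}

```text
t: 6.57
eef_pos: [525.2, 70.1, 69.3]
tcp_rot: [3.141, -0.001, 1.571]
ft_force: [0.1, 6.5, 7.3]
opening: 0.003
grip_force: 4.8
```

Call:
{"op": "drive_tool", "data": {
  "deltas": "0 -0.005 0 0;0 -0.005 0 0;0 0 0 0;0 0 0 0"
}}

```text
t: 6.9
eef_pos: [525.2, 68.5, 69.3]
tcp_rot: [3.141, -0.0, 1.571]
ft_force: [0.4, 1.2, 7.6]
opening: 0.002
grip_force: 4.1
```

Call:
{"op": "drive_tool", "data": {
  "deltas": "0 -0.005 0 0;0 -0.005 0 0;0 0 0 0;0 0 0 0"
}}

```text
t: 7.23
eef_pos: [525.2, 67.5, 69.3]
tcp_rot: [3.141, -0.0, 1.571]
ft_force: [0.0, -0.2, 6.1]
opening: 0.007
grip_force: 4.1
```

Call:
{"op": "drive_tool", "data": {
  "deltas": "0 -0.005 0 0;0 -0.005 0 0;0 0 0 0;0 0 0 0"
}}

```text
t: 7.57
eef_pos: [525.2, 66.5, 69.3]
tcp_rot: [3.141, -0.0, 1.571]
ft_force: [-0.4, 1.5, 7.6]
opening: 0.002
grip_force: 4.1
```

Call:
{"op": "drive_tool", "data": {
  "deltas": "0 -0.01 0 0;0 -0.01 0 0;0 0 0 0;0 0 0 0"
}}

```text
t: 7.9
eef_pos: [525.3, 64.4, 69.3]
tcp_rot: [3.141, -0.0, 1.571]
ft_force: [-0.1, -0.0, 6.9]
opening: 0.005
grip_force: 4.0
```

Call:
{"op": "drive_tool", "data": {
  "deltas": "0 0 0.01 0;0 0 0.01 0;0 -0.01 0 0;0 -0.01 0 0;0 -0.01 0 0;0 0 0 0"
}}

```text
t: 8.4
eef_pos: [525.0, 61.2, 70.8]
tcp_rot: [-3.141, 0.0, 1.571]
ft_force: [0.1, 0.7, 0.3]
opening: 0.006
grip_force: 0.0
```

Call:
{"op": "drive_tool", "data": {
  "deltas": "0 -0.015 0 0;0 -0.015 0 0;0 -0.015 0 0;0 -0.015 0 0;0 -0.015 0 0;0 -0.015 0 0;0 -0.015 0 0"
}}

```text
t: 8.98
eef_pos: [525.1, 50.7, 70.9]
tcp_rot: [-3.142, -0.0, 1.571]
ft_force: [-0.2, 2.0, -0.3]
opening: 0.005
grip_force: 0.8
```

Call:
{"op": "drive_tool", "data": {
  "deltas": "0 -0.015 0 0;0 -0.015 0 0;0 -0.015 0 0;0 -0.015 0 0;0 -0.015 0 0;0 -0.015 0 0;0 -0.01 0 0;0 -0.01 0 0;0 -0.01 0 0"
}}

```text
t: 9.73
eef_pos: [525.1, 38.8, 70.9]
tcp_rot: [3.142, -0.0, 1.571]
ft_force: [0.2, 1.7, -0.9]
opening: 0.004
grip_force: 0.9
```

Run:
```python
from h import *
im,d=env.read_camera("scene");im2,d2=env.read_camera("top")
a=cv2.resize(im[200:270,170:290],None,fx=4,fy=4,interpolation=cv2.INTER_CUBIC)
b=cv2.resize(im2[185:225,200:300],None,fx=4.8,fy=4.8,interpolation=cv2.INTER_CUBIC)
cv2.imwrite("pics/c2.png",np.vstack([a,b])[...,::-1])
```

```text
(no output)
```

View pics/c2.png

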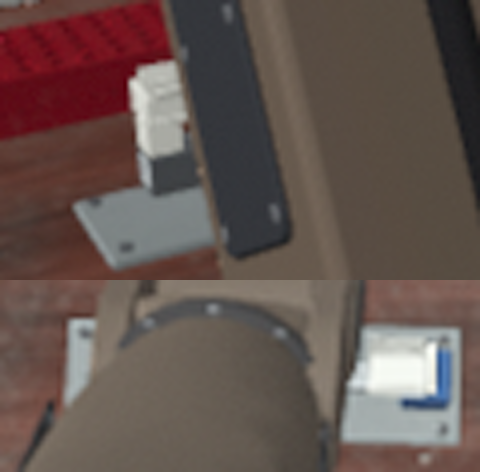

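The sleeve's cradle has moved well along the plate (scene crop about (160,120)). Now slowly, by feel.

Call:
{"op": "drive_tool", "data": {
  "deltas": "0 -0.006 0 0;0 -0.006 0 0;0 -0.006 0 0;0 -0.006 0 0;0 -0.006 0 0;0 -0.006 0 0;0 -0.006 0 0;0 -0.006 0 0"
}}

```text
t: 10.5
eef_pos: [525.2, 34.0, 71.0]
tcp_rot: [3.141, 0.0, 1.571]
ft_force: [-0.4, 1.9, 0.5]
opening: 0.007
grip_force: 0.5
```

Call:
{"op": "drive_tool", "data": {
  "deltas": "0 -0.005 0 0;0 -0.005 0 0;0 -0.005 0 0;0 -0.005 0 0;0 -0.005 0 0;0 -0.005 0 0"
}}

```text
t: 11.0
eef_pos: [525.1, 31.1, 71.0]
tcp_rot: [3.142, -0.0, 1.571]
ft_force: [-0.0, 0.8, 0.8]
opening: 0.009
grip_force: 0.5
```

Call:
{"op": "drive_tool", "data": {
  "deltas": "0 -0.005 0 0;0 -0.005 0 0;0 -0.005 0 0;0 -0.005 0 0"
}}

```text
t: 11.33
eef_pos: [525.1, 29.0, 70.9]
tcp_rot: [3.142, 0.0, 1.571]
ft_force: [0.4, -0.5, 1.1]
opening: 0.009
grip_force: 0.0
```

Call:
{"op": "drive_tool", "data": {
  "deltas": "0 -0.005 0 0;0 -0.005 0 0;0 -0.005 0 0"
}}

```text
t: 11.58
eef_pos: [525.1, 27.5, 70.9]
tcp_rot: [-3.142, 0.0, 1.571]
ft_force: [0.2, 0.0, 0.2]
opening: 0.006
grip_force: 0.0
```

Call:
{"op": "drive_tool", "data": {
  "deltas": "0 -0.005 0 0;0 -0.005 0 0;0 0 0 0"
}}

```text
t: 11.83
eef_pos: [525.1, 26.5, 70.9]
tcp_rot: [3.141, 0.0, 1.571]
ft_force: [-1.8, -0.3, -0.1]
opening: 0.006
grip_force: 0.0
```

Call:
{"op": "drive_tool", "data": {
  "deltas": "0 -0.004 0 0;0 -0.004 0 0;0 0 0 0"
}}

```text
t: 12.08
eef_pos: [525.1, 25.7, 70.9]
tcp_rot: [3.142, 0.0, 1.571]
ft_force: [-0.1, 0.4, -0.5]
opening: 0.003
grip_force: 0.0
```

Call:
{"op": "drive_tool", "data": {
  "deltas": "0 -0.004 0 0;0 -0.004 0 0;0 0 0 0"
}}

```text
t: 12.33
eef_pos: [525.1, 25.0, 71.0]
tcp_rot: [3.142, 0.0, 1.571]
ft_force: [0.9, 0.9, 0.0]
opening: 0.004
grip_force: 0.0
```

Call:
{"op": "drive_tool", "data": {
  "deltas": "0 -0.004 0 0;0 -0.004 0 0;0 0 0 0"
}}

```text
t: 12.58
eef_pos: [525.1, 24.1, 71.0]
tcp_rot: [3.142, 0.0, 1.571]
ft_force: [-0.5, -0.3, 0.5]
opening: 0.009
grip_force: 0.0
```

Call:
{"op": "drive_tool", "data": {
  "deltas": "0 -0.004 0 0;0 -0.004 0 0;0 0 0 0"
}}

```text
t: 12.83
eef_pos: [525.1, 23.5, 71.0]
tcp_rot: [3.142, -0.0, 1.571]
ft_force: [1.0, 2.2, -0.9]
opening: 0.002
grip_force: 1.1
```

Call:
{"op": "drive_tool", "data": {
  "deltas": "0 -0.004 0 0;0 -0.004 0 0;0 0 0 0"
}}

```text
t: 13.08
eef_pos: [525.0, 23.2, 71.0]
tcp_rot: [-3.141, -0.001, 1.571]
ft_force: [-0.1, 6.8, -0.6]
opening: 0.005
grip_force: 3.8
```

Call:
{"op": "drive_tool", "data": {
  "deltas": "0 -0.004 0 0;0 -0.004 0 0;0 0 0 0"
}}

```text
t: 13.33
eef_pos: [524.9, 22.9, 71.0]
tcp_rot: [-3.141, -0.001, 1.57]
ft_force: [0.3, 12.4, 0.9]
opening: 0.006
grip_force: 6.4
```

Run:
```python
from h import *
im,d=env.read_camera("scene");np.savez("s3.npz",im=im)
from h import *
cv2.imwrite("pics/c3.png",cv2.resize(im[200:270,170:270],None,fx=6,fy=6,interpolation=cv2.INTER_CUBIC)[...,::-1])
```

```text
(no output)
```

View pics/c3.png

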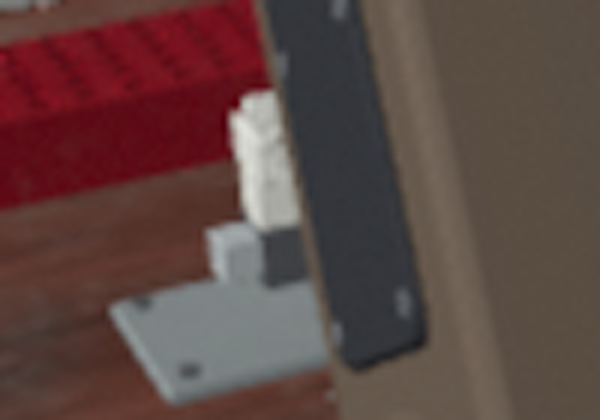

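The sleeve is now against a firm stop, at 49.5 mm of travel. That matches hole 2 as seen, so it should be locked. I'll back off and rise.

Call:
{"op": "drive_tool", "data": {
  "deltas": "0 0.02 0 0;0 0.02 0 0;0 0 0.2 0;0 0 0.3 0;0 0.1 0.3 0;0 0.3 0.1 0;0 0.4 0 0.01;0 0.4 0 0.01;0 0.4 0 0.01;0 0.4 0 0.01",
  "gripper": 1
}}

```text
t: 14.22
eef_pos: [524.9, 227.4, 161.2]
tcp_rot: [3.141, 0.0, 1.698]
ft_force: [-0.5, 0.1, -0.6]
opening: 0.002
grip_force: 0.0
```

Call:
{"op": "drive_tool", "data": {
  "deltas": "-0.02 0.4 0 0.008;-0.03 0.38 0 0.006;-0.04 0.3 0 0;0 0 0 0;0 0 0 0",
  "gripper": 0.5
}}

```text
t: 14.63
eef_pos: [515.5, 334.9, 160.6]
tcp_rot: [-3.141, 0.0, 1.743]
ft_force: [0.4, -0.9, 0.1]
opening: 0.3
grip_force: 0.0
```

Run:
```python
from h import *
im,d=env.read_camera("scene");im2,d2=env.read_camera("top");np.savez("s4.npz",im=im,im2=im2)
a=cv2.resize(im[195:265,170:300],None,fx=6,fy=6,interpolation=cv2.INTER_CUBIC)[:300]
b=cv2.resize(im2[185:225,140:300],None,fx=4.875,fy=4.875,interpolation=cv2.INTER_CUBIC)
cv2.imwrite("pics/c4.png",np.vstack([a,b])[...,::-1])
```

```text
(no output)
```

View pics/c4.png

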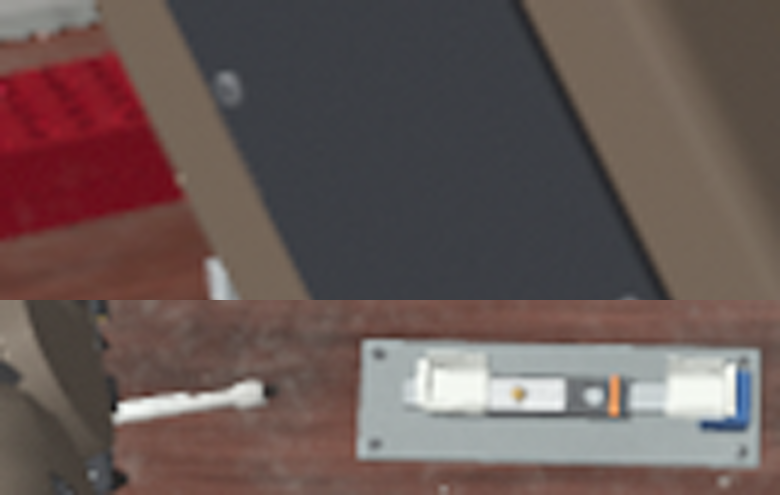

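The top crop shows the brass button in the bright strip at (518,393), hole 1 empty at (594,397) and the ridge at (613,395). The button is out in the second hole, so I go for the column at about (515.8, 334.5), yaw 0.174.

Call:
{"op": "drive_tool", "data": {
  "deltas": "0 0 -0.2 0;0 0 -0.3 0;0 0 -0.3 0;0 0 -0.25 0;0 0 -0.15 0;0 0 -0.1 0;0 0 -0.05 0;0 0 0 0;0 0 0 0"
}}

```text
t: 15.48
eef_pos: [516.7, 333.5, 26.7]
tcp_rot: [3.141, -0.0, 1.74]
ft_force: [-0.6, 0.2, 0.0]
opening: 0.497
grip_force: 0.0
```

Call:
{"op": "drive_tool", "data": {
  "deltas": "0 0 -0.03 0;0 0 -0.02 0;0 0 -0.01 0;0 0 0 0;0 0 0 0"
}}

```text
t: 15.9
eef_pos: [516.2, 333.9, 20.2]
tcp_rot: [3.141, -0.0, 1.741]
ft_force: [0.2, 0.2, 0.3]
opening: 0.502
grip_force: 0.0
```

Call:
{"op": "drive_tool", "data": {
  "deltas": "0 0 0 0;0 0 0 0;0 0 0 0;0 0 0 0;0 0 0 0;0 0 0 0;0 0 0 0;0 0 0 0",
  "gripper": 1
}}

```text
t: 16.57
eef_pos: [516.0, 333.8, 19.9]
tcp_rot: [-3.141, 0.0, 1.741]
ft_force: [-1.4, 0.8, 1.1]
opening: 0.092
grip_force: 30.0
```

Call:
{"op": "drive_tool", "data": {
  "deltas": "0 0 0.02 0;0 0 0.05 0;0 0 0.15 0;0 0 0.25 0;0 0 0.3 0;0 0 0.3 0;0 0 0.2 0;0 0 0.1 0;0 0 0 0;0 0 0 0"
}}

```text
t: 17.4
eef_pos: [515.9, 333.7, 156.5]
tcp_rot: [-3.142, 0.0, 1.74]
ft_force: [-0.5, -1.1, -1.8]
opening: 0.09
grip_force: 30.0
```

Call:
{"op": "drive_tool", "data": {
  "deltas": "0 -0.1 0 0;0.01 -0.2 0 -0.006;0.01 -0.3 0 -0.006;0.01 -0.35 0 -0.006;0.01 -0.35 0 -0.006;0.01 -0.35 0 -0.006;0.01 -0.35 0 -0.006;0.01 -0.35 0 -0.006;0.01 -0.3 0 -0.006;0.01 -0.2 0 -0.006"
}}

```text
t: 18.23
eef_pos: [524.1, 45.7, 155.5]
tcp_rot: [-3.139, 0.0, 1.568]
ft_force: [0.7, 0.4, -1.9]
opening: 0.093
grip_force: 30.0
```

Call:
{"op": "drive_tool", "data": {
  "deltas": "0 -0.1 0 0;0 -0.05 0 0;0 0 0 0;0 0 0 0"
}}

```text
t: 18.57
eef_pos: [524.9, 34.4, 156.5]
tcp_rot: [-3.141, -0.0, 1.571]
ft_force: [0.7, -0.2, -0.8]
opening: 0.092
grip_force: 30.0
```

Run:
```python
from h import *
im,d=env.read_camera("scene");im2,d2=env.read_camera("top");np.savez("s5.npz",im=im,im2=im2)
s=env.state();print(s["eef_pos"],s["tcp_rot"])
a=cv2.resize(im[170:260,150:310],None,fx=5,fy=5,interpolation=cv2.INTER_CUBIC)[:350]
b=cv2.resize(im2[185:235,150:310],None,fx=5,fy=5,interpolation=cv2.INTER_CUBIC)
cv2.imwrite("pics/c5.png",np.vstack([a,b])[...,::-1])
```

```text
[524.96848635  34.81327149 156.75738961] [-3.14130174e+00 -1.39953143e-04  1.57229654e+00]
```

View pics/c5.png

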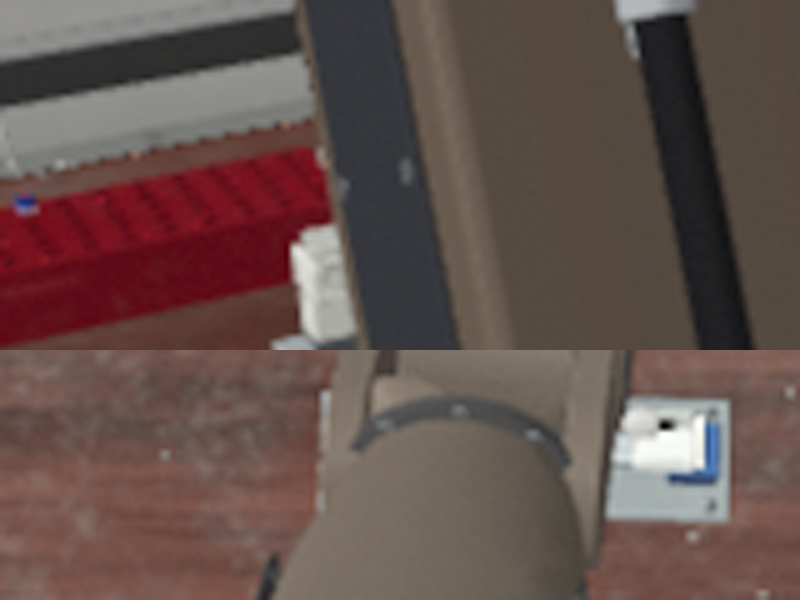

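The column's black tip shows in the top crop at (667,424), above the fixed cradle. I'll check its place by ray, along with the sleeve cradle's outer edge (c4 at (420,382)).

Run:
```python
from h import *
a=np.load("s5.npz")["im2"];g=a.astype(int).sum(2)
u0,v0=283,199
print(g[195:205,278:290])
print("tip",onz("top",667.5/5-.5+150,74.5/5-.5+185,145.3))
f=lambda x,y:((x+.5)/4.875-.5+140,(y-300+.5)/4.875-.5+185)
for n,p,z in[("cradle outer L",(420,383),101),("cr inner",(490,383),101),("cr top",(455,353),101),("cr bot",(455,411),101),("fixed R",(738,390),101),("fixed L",(666,390),101),("fix top",(700,360),101),("fix bot",(700,417),101),("btn",(518,393),57),("hole1",(594,396),52),("ridge",(613,395),60)]:print(n,onz("top",*f(*p),z)[:2].round(1))
```

```text
[[480 477 480 485 479 474 476 472 468 468 474 473]
 [572 537 526 518 528 545 544 540 540 541 536 526]
 [642 618 591 592 609 611 612 608 607 610 545 472]
 [660 648 627 568 505 503 519 578 610 608 551 646]
 [633 624 612 491 176 181 322 494 569 582 627 747]
 [614 603 582 453  82  93 299 554 651 628 649 746]
 [578 565 533 601 678 676 675 707 729 715 685 730]
 [639 633 625 696 758 754 751 747 744 744 712 727]
 [726 723 721 732 744 743 742 741 741 741 711 723]
 [747 744 743 743 740 739 740 739 741 742 714 719]]
tip [528.39281843 -48.0606066  145.3       ]
cradle outer L [524.8 134.7]
cr inner [525.6  88.9]
cr top [545.1 112.5]
cr bot [506.7 111.2]
fixed R [523.8 -73.5]
fixed L [522.9 -26.4]
fix top [543.2 -48.3]
fix bot [505.5 -48.9]
btn [525.5  74.6]
hole1 [525.   23.5]
ridge [524.8  10.2]
```

Run:
```python
from h import *
a=np.load("s5.npz")["im2"].astype(int).sum(2);b=np.load("s4.npz")["im2"].astype(int).sum(2)
print((a-b)[193:205,272:290]);print(a[193:205,272:283])
for P in[(525,-44,145.3),(525,-53,145.3),(525,-26,145.3),(533.5,-30,153),(516.5,-30,145.3)]:print(P,proj("top",P).round(2))
```

```text
[[ -18   11  -13  -54  -27    5    4    1    7    0    4   -4    5   -3
     2   -1    1    2]
 [-139 -117 -155 -139  -26    8    3    0    7   10    0   -1    1    3
     6    2    1    7]
 [-272 -244 -283 -117   -3    8    4    3    2    6    8    6    6    7
     8    7    6    1]
 [-296 -272 -316 -103   10   -2    3    4    8    6    6    8   10    6
     8    7    9    7]
 [-282 -280 -300   20  143   98   71   72   21   -5   18   20   16   14
     7    6    8   11]
 [-284 -286 -129  117  177  122   94   82   43  -35  -90  -87  -72  -16
    14   10    4    7]
 [-287 -305    3  149  141   87   54   45   27 -101 -426 -427 -282  -82
    17   10    8    6]
 [-297 -282  -16  125  101   14  -33  -43  -66 -196 -574 -567 -359  -91
    16    6    8    8]
 [-273 -124  -11   69   43  -85 -143 -153 -184 -114  -37  -39  -40   -9
    12    9    6    6]
 [-340  -80   19   18   -1  -75 -101 -104 -110  -40   22   18   16   12
     9    7    7    7]
 [-371  -84   22    9   -2  -12  -11  -10  -13    0   11   10    8    9
     9    6    6    7]
 [-303  -65   18   10    8   11   12   10   10   10    7    6    7    6
     8    7    9    6]]
[[221 249 225 194 226 266 282 288 277 270 267]
 [220 240 210 238 347 380 379 373 373 375 352]
 [203 232 195 365 482 486 480 477 480 485 479]
 [207 230 186 401 534 567 572 537 526 518 528]
 [219 219 198 519 647 647 642 618 591 592 609]
 [215 211 371 615 691 670 660 648 627 568 505]
 [212 196 500 648 657 642 633 624 612 491 176]
 [203 219 481 619 632 621 614 603 582 453  82]
 [223 372 482 554 591 587 578 565 533 601 678]
 [251 510 606 604 605 617 639 633 625 696 758]
 [257 542 647 634 636 687 726 723 721 732 744]
 [314 552 637 625 655 720 747 744 743 743 740]]
(525, -44, 145.3) [281.67 200.46]
(525, -53, 145.3) [284.58 200.51]
(525, -26, 145.3) [275.83 200.36]
(533.5, -30, 153) [277.14 197.28]
(516.5, -30, 145.3) [277.08 203.11]
```

The tip is at y ≈ -53, so the column is centred along y. In x, the gripped column reads about 2.5 mm high in the camera although the TCP is at 525. Pads grip parallel and central, so this is camera bias, and the rest is really at about x = 523. I'll shift by that and go down feeling the side force.

Call:
{"op": "drive_tool", "data": {
  "deltas": "-0.02 -0.01 0 0;0 0 -0.1 0;0 0 -0.15 0;0 0 -0.1 0;0 0 0 0;0 0 0 0;0 0 0 0"
}}

```text
t: 19.25
eef_pos: [523.3, 32.9, 122.1]
tcp_rot: [3.141, 0.0, 1.571]
ft_force: [0.5, -1.2, -1.4]
opening: 0.094
grip_force: 30.0
```

Run:
```python
from h import *
s=env.state();print(s["eef_pos"],s["ft_force"],s["moment"])
im2,_=env.read_camera("top");a=im2.astype(int).sum(2)
print(a[193:208,276:291])
z=s["eef_pos"][2]-11.4
print(proj("top",(s["eef_pos"][0],-50,z)))
b=np.load("s4.npz")["im2"].astype(int).sum(2);print(b[193:212,276:291])
```

```text
[523.30749381  32.88637718 122.1257174 ] [ 0.54708641 -1.15626429 -1.44174096] [ 0.02204516 -0.10778818 -0.01201792]
[[191 241 287 285 279 274 268 268 262 264 258 256 266 269 274]
 [204 318 388 376 370 372 352 330 329 316 301 305 303 305 305]
 [254 413 490 480 482 482 478 475 474 474 467 469 474 476 479]
 [349 542 584 539 526 519 529 543 543 540 537 540 533 525 531]
 [344 534 582 554 578 606 600 600 601 606 606 611 545 468 497]
 [408 555 573 570 590 610 605 599 600 603 603 605 552 649 663]
 [513 638 625 619 610 611 626 630 623 589 561 579 627 748 710]
 [554 672 661 648 639 604 562 559 552 603 649 628 649 746 684]
 [583 658 645 636 633 560 370 296 292 618 738 715 687 731 682]
 [604 633 621 613 603 517 258  73  62 621 756 747 713 727 677]
 [586 593 597 602 583 576 576 562 556 676 749 744 711 724 669]
 [602 618 646 650 642 682 724 722 719 730 744 744 712 720 661]
 [654 701 726 724 722 736 750 748 748 745 745 744 708 710 659]
 [696 741 741 731 729 728 726 724 724 721 727 733 695 705 655]
 [631 701 693 684 681 677 675 672 671 668 682 698 670 715 684]]
[283.61947481 202.64336562]
[[253 261
[... 488 characters left out ...]
8 678]
 [548 672 721 718 717 715 715 715 715 716 717 706 679 724 675]
 [606 692 740 737 735 736 736 736 735 735 735 737 705 720 668]
 [638 699 737 733 734 732 733 733 734 732 732 735 705 716 659]
 [647 709 735 734 733 733 733 733 733 733 733 735 705 713 650]
 [657 718 738 735 734 736 735 736 735 736 735 737 700 703 651]
 [686 729 729 720 719 716 717 715 715 712 717 725 689 698 648]
 [622 691 687 674 674 670 669 666 663 661 676 692 661 706 676]
 [518 595 603 602 608 617 622 621 625 626 638 648 587 583 581]
 [508 519 526 523 533 548 547 512 478 488 495 503 433 331 356]
 [503 500 497 500 504 507 491 386 208 216 225 238 251 258 263]
 [507 507 505 507 506 508 509 431 313 319 293 253 260 257 252]]
```

Run:
```python
from h import *
for P in[(535.5,-45,79.5),(514.5,-45,79.5),(535.5,-45,101),(514.5,-45,101),(525,-45,101),(525,-45,88),(567,-45,8),(483,-45,8)]:print(P,proj("top",P).round(2))
b=np.load("s4.npz")["im2"].astype(int);print(b[188:224,281].tolist())
b=b.sum(2);c=np.load("top0.npz")["im"].astype(int).sum(2)
print("sleeve cradle cols 226-240 of s4");print(b[190:212,226:240:2])
```

```text
(535.5, -45, 79.5) [282.16 200.28]
(514.5, -45, 79.5) [282.05 206.69]
(535.5, -45, 101) [282.13 199.28]
(514.5, -45, 101) [282.01 205.79]
(525, -45, 101) [282.07 202.53]
(525, -45, 88) [282.09 203.11]
(567, -45, 8) [282.44 194.29]
(483, -45, 8) [282.   218.67]
[[126, 96, 88], [118, 89, 82], [112, 87, 79], [112, 87, 80], [113, 90, 83], [107, 85, 78], [124, 122, 119], [154, 162, 163], [167, 173, 172], [198, 202, 197], [201, 204, 198], [197, 200, 195], [216, 220, 213], [238, 242, 235], [245, 249, 242], [244, 247, 241], [244, 248, 241], [245, 249, 242], [238, 242, 236], [223, 227, 220], [205, 209, 203], [180, 186, 182], [164, 172, 171], [164, 172, 172], [165, 172, 173], [165, 174, 173], [164, 174, 173], [164, 172, 173], [165, 173, 172], [169, 178, 178], [148, 153, 153], [119, 102, 96], [110, 79, 71], [104, 75, 68], [108, 78, 69], [108, 76, 68]]
sleeve cradle cols 226-240 of s4
[[272 269 264 264 265 268 263]
 [231 236 251 253 240 241 247]
 [205 218 233 243 227 226 225]
 [365 379 381 380 362 307 299]
 [492 492 488 490 488 480 474]
 [512 602 599 594 563 536 550]
 [514 577 575 579 561 602 605]
 [673 520 555 558 560 598 602]
 [732 528 501 554 574 589 608]
 [723 579 670 630 642 651 660]
 [741 604 741 716 714 711 720]
 [756 597 736 735 734 733 738]
 [746 594 735 732 732 731 736]
 [737 632 734 732 732 732 735]
 [731 653 734 733 733 735 736]
 [730 664 710 732 728 714 729]
 [631 694 704 708 685 667 667]
 [502 578 580 573 549 591 571]
 [509 433 398 364 376 449 443]
 [513 499 489 461 460 458 461]
 [511 511 516 514 512 511 514]
 [509 509 510 511 511 510 511]]
```

The fixed cradle reads 525.7 and the column 526.0 in the same view, so they are aligned within 0.5 mm. Lowering.

Call:
{"op": "drive_tool", "data": {
  "deltas": "0 0.005 -0.03 0;0 0 -0.03 0;0 0 -0.03 0;0 0 0 0;0 0 0 0"
}}

```text
t: 19.72
eef_pos: [523.1, 33.3, 112.8]
tcp_rot: [-3.141, 0.0, 1.571]
ft_force: [0.3, -0.1, -1.2]
opening: 0.089
grip_force: 30.0
```

Call:
{"op": "drive_tool", "data": {
  "deltas": "0 0 -0.02 0;0 0 -0.02 0;0 0 -0.02 0;0 0 -0.01 0;0 0 0 0"
}}

```text
t: 20.13
eef_pos: [523.0, 33.3, 105.7]
tcp_rot: [-3.141, -0.0, 1.571]
ft_force: [-0.1, -1.2, -1.1]
opening: 0.089
grip_force: 30.0
```

Call:
{"op": "drive_tool", "data": {
  "deltas": "0 0 -0.01 0;0 0 -0.01 0;0 0 -0.01 0;0 0 0 0"
}}

```text
t: 20.47
eef_pos: [523.1, 33.3, 102.8]
tcp_rot: [-3.141, -0.0, 1.571]
ft_force: [0.3, -0.6, -1.9]
opening: 0.095
grip_force: 30.0
```

Clean entry with no side force. The last 3 mm in small steps.

Call:
{"op": "drive_tool", "data": {
  "deltas": "0 0 -0.01 0;0 0 -0.01 0;0 0 0 0;0 0 0 0"
}}

```text
t: 20.8
eef_pos: [523.1, 33.3, 100.9]
tcp_rot: [-3.142, -0.0, 1.571]
ft_force: [0.4, 0.4, -1.4]
opening: 0.091
grip_force: 30.0
```

Call:
{"op": "drive_tool", "data": {
  "deltas": "0 0 -0.005 0;0 0 0 0;0 0 0 0"
}}

```text
t: 21.05
eef_pos: [523.1, 33.3, 100.4]
tcp_rot: [3.142, 0.0, 1.571]
ft_force: [0.1, 0.4, -2.0]
opening: 0.093
grip_force: 30.0
```

Call:
{"op": "drive_tool", "data": {
  "deltas": "0 0 -0.005 0;0 0 0 0;0 0 0 0"
}}

```text
t: 21.3
eef_pos: [523.1, 33.3, 99.9]
tcp_rot: [3.142, 0.0, 1.571]
ft_force: [-0.4, -0.0, -1.9]
opening: 0.094
grip_force: 30.0
```

Call:
{"op": "drive_tool", "data": {
  "deltas": "0 0 -0.003 0;0 0 0 0;0 0 0 0"
}}

```text
t: 21.55
eef_pos: [523.1, 33.3, 99.7]
tcp_rot: [3.141, -0.0, 1.571]
ft_force: [-0.0, 0.7, -0.8]
opening: 0.094
grip_force: 30.0
```

Call:
{"op": "drive_tool", "data": {
  "deltas": "0 0 -0.003 0;0 0 0 0;0 0 0 0"
}}

```text
t: 21.8
eef_pos: [523.2, 33.3, 99.4]
tcp_rot: [3.141, 0.0, 1.571]
ft_force: [-0.2, -0.1, -0.2]
opening: 0.094
grip_force: 30.0
```

Call:
{"op": "drive_tool", "data": {
  "deltas": "0 0 -0.002 0;0 0 0 0;0 0 0 0"
}}

```text
t: 22.05
eef_pos: [523.2, 33.3, 99.4]
tcp_rot: [3.141, 0.0, 1.571]
ft_force: [-1.9, 0.6, 4.7]
opening: 0.092
grip_force: 30.0
```

Contact at exactly the expected height. Release.

Call:
{"op": "drive_tool", "data": {
  "deltas": "0 0 0 0;0 0 0 0;0 0 0 0;0 0 0 0;0 0 0 0;0 0 0 0",
  "gripper": 0.6
}}

```text
t: 22.55
eef_pos: [523.1, 33.3, 99.1]
tcp_rot: [-3.142, -0.0, 1.571]
ft_force: [-0.2, -0.1, -0.1]
opening: 0.387
grip_force: 0.0
```

Call:
{"op": "drive_tool", "data": {
  "deltas": "0 0 0.05 0;0 0 0.15 0;0 0 0.3 0;0 0 0.35 0;-0.1 -0.3 0.2 0;-0.1 -0.35 0.1 0;-0.1 -0.38 0 0;-0.1 -0.38 0 0;-0.1 -0.38 0 0;-0.1 -0.38 0 0"
}}

```text
t: 23.38
eef_pos: [462.3, -185.3, 214.8]
tcp_rot: [3.141, 0.0, 1.571]
ft_force: [0.4, 0.4, 1.0]
opening: 0.401
grip_force: 0.0
```

Call:
{"op": "drive_tool", "data": {
  "deltas": "-0.1 -0.38 0 0;-0.1 -0.38 0 0;-0.1 -0.38 0 0;-0.1 -0.38 0 0;-0.1 -0.38 0 0;0 0 0 0;0 0 0 0"
}}

```text
t: 23.97
eef_pos: [412.2, -375.2, 214.1]
tcp_rot: [-3.141, -0.0, 1.568]
ft_force: [0.3, 0.8, -0.7]
opening: 0.4
grip_force: 0.0
```

Run:
```python
from h import *
im,d=env.read_camera("scene");im2,d2=env.read_camera("top");np.savez("s6.npz",im=im,im2=im2,d2=d2,d=d)
a=cv2.resize(im[195:255,170:300],None,fx=6,fy=6,interpolation=cv2.INTER_CUBIC)[:350]
b=cv2.resize(im2[185:225,170:300],None,fx=6,fy=6,interpolation=cv2.INTER_CUBIC)
cv2.imwrite("pics/c6.png",np.vstack([a,b])[...,::-1])
X=cloud("top",d2)
for y in range(-60,131,10):
    m=(abs(X[...,0]-525)<8)&(abs(X[...,1]-y)<5);print(y,X[m][:,2].max().round(1) if m.any() else None,end="; ")
```

```text
-60 83.3; -50 95.7; -40 99.1; -30 98.1; -20 96.8; -10 96.8; 0 98.5; 10 99.1; 20 100.0; 30 100.1; 40 99.8; 50 102.9; 60 97.2; 70 99.4; 80 97.4; 90 100.9; 100 98.3; 110 99.5; 120 93.6; 130 99.4;
```

View pics/c6.png

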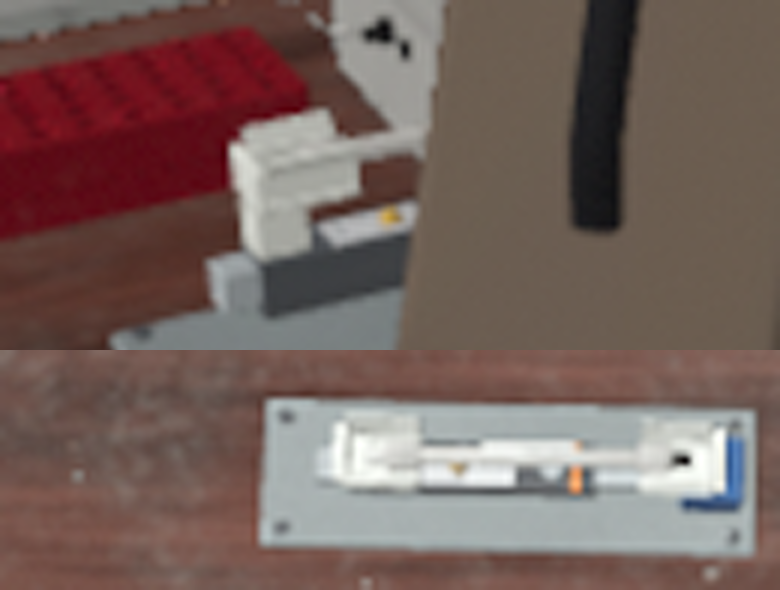

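The column lies level in both cradles (top crop, y ≈ 460). The button stands up in the bright strip (scene crop (390,215)), and the robot is clear of everything.

```bash
python3 -c "
from cell import env
print(env.job_done())"
```

```text
the job is handed in; nothing more can be done
None
```

The sleeve is locked with the button up in its second hole, the column rests level in both cradles, and the job was handed in at about 24 s; the highest push I read was 12.4 N and I did not go near the syringe or the jar.

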